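# Switch off the ultrasonic cleaner and take off its lid

## Robot

A 6-joint arm with a two-finger parallel gripper is mounted at the origin on the work surface. World frame = base frame: x ahead of the robot, y to its left, z up, the work surface at z = 0. Lengths are in m, angles in rad, forces in N, time in s.
With the tool pointing down it reaches from about 0.3 to 0.775 m from the base axis. Payload 14.6 kg.
Tool frame: the origin (TCP) lies on the centre line of the jaws, within the pads' length; the fingertips stand 19 mm ahead of it and the grasp point (between the pads) is the TCP; y points along the fingers, x is the direction in which the jaws open and shut, and the axes are right-handed (so a half turn about y gives the same grasp; the last joint's range is limited). The gripper opens to 94 mm and grips with 3 to 60 N. Pads are 16 mm wide; open, the fingers measure 119 mm over their backs; the gripper's body (75 mm by 177 mm) begins 78 mm behind the grasp point.
Start: joints at [1.129, 0.3, 1.521, -0, 1.321, -0.067], TCP at [0.201, 0.512, 0.224] pointing down, gripper open.
Joint ranges: [-3.03, 3.03], [-0.79, 2.21], [0.23, 2.52], [-1.04, 4.18], [0, 3.07], [-2.55, 2.55]. Speed limits (rad/s): [2.22, 2.22, 2.57, 3.14, 3.14, 3.14].

## Interface

Orientations are given as [roll, pitch, yaw] about the fixed x, y, z axes, in that order (R = Rz(yaw) Ry(pitch) Rx(roll)).
In Python, from station import get_obs, cams, workorder gives the robot as it stands.
- The arm moves only by the shell command python3 -m handwheel 'ROWS' [FORCE]. ROWS is JSON, a list of rows, each an object of numbers: "fingers": the opening, from -1 (shut) to 1 (fully open); "x", "y", "z": the shift along the tool's x, y, z in m; "spin": the turn about the tool's y in degrees. In form: [{"fingers": .., "x": .., "y": .., "z": .., "spin": ..}, ...]. A call has exactly 10 rows; each row is the pose to reach, as a shift and turn from the pose commanded when the call began, along the tool's axes at that moment; what a row does not reach only later rows make up. A row lasts 1/10 s, in which the tool goes at most 50 mm and 8.59 degrees, less where a joint would pass 70% of its speed; a pose out of reach is approached as far as the arm can. A call with a gripper value outside its range is refused whole. The fingers move at their own pace and stop on an object; FORCE is the grip in N (left out, the last holds). Time passes only in rows, so rows that repeat a pose let the fingers close, or fill a call up. It gives the time, the measured TCP pose, the force and the opening at its end, in the units of the state.
- get_obs(): the state, without advancing time (a new reading comes with each control period).
- cams.camera(name): name is "scene" or "top" or "wrist"; returns (picture, depth): 384x512x3 uint8, red, green, blue; 384x512 float32, m along the optical axis (not along the pixel's ray), 0 where there is no reading.
- cams.get_calibration(name): a dict with "fx", "fy", "cx", "cy" (pixels), "dist" ([k1, k2, p1, p2, k3] as OpenCV has them; the pictures are not rectified), "view" (4x4, takes a point from world to camera coordinates). Camera axes: x right, y down, z forward; pixel columns grow to the right and rows downward; lengths in m; the calibration is good to about 2 mm. A picture is of the moment at which its call begins: read the wrist's pose just before it. get_calibration takes no time and is no camera call; for the wrist camera it gives the pose at the moment of the call.
- workorder.hand_in(): hands the job in, once; it reports no verdict.
The state is a dict: "time_s": time; "qpos": joint angles; "joint_vel": joint speeds; "tau": joint torques, N m; "ee_pos": TCP position; "eef_rot": TCP orientation; "force": force on the tool from outside, world axes, zero at the start; "moment": the same for the moment, N m; "grip_width": finger opening in m.
Only numpy, scipy, OpenCV 4.12 (cv2) and the standard library are available. Lean on these libraries where they do the work, as an engineer would, in place of code of your own. Each camera call takes 0.05 s, during which the arm holds its last target. There are 200 camera calls.

## Task

The ultrasonic cleaner on the repair bench has finished. First turn its timer dial anticlockwise all the way to the off stop with the lid still on; then lift the loose lid off and set it down gently in the blue tray, flat on the tray's floor with its knob up. Leave the dial at off and the other things on the bench where they are.

Things in the scene. Friction and masses are not known exactly. Their poses are not given: they have to be found in the camera images.
- cleaner: white ultrasonic cleaner, 250 (x) x 200 (y) x 150 mm high, fixed. Origin: centre of its underside; x points from the dark control deck with the dial (-x end) to the tank (+x end). Flat top at z = 150 mm; the tank mouth, 138 x 158 mm, is centred at x = +40 mm under the lid. Left or right of the bench's middle, tray on the other side; its x is within 0.3 rad of the robot's
- dial (a joint): angle of the timer dial, rad: 0 = off, the hard end stop, fully anticlockwise from above; grows clockwise to 4.7. Starts at 0.9 to 2.6. Stays where left; friction about 0.06 N m. At off the white pointer line points to the red mark on the deck, at the cleaner's -x edge
- dial_grip (a point): grip point on the dial's axis, 33 mm above the deck, 85 mm from the cleaner's centre towards its -x end. The dial: black disc, 64 mm across, top 10 mm above the deck, with an upright bar across it 60 mm long, 16 mm wide, top 42 mm above the deck; white line on the pointing half. Site z up, x along the bar to its pointing end; pinch across y
- lid: loose steel lid, 150 (x) x 170 (y) mm, about 0.4 kg. Origin: centre of its underside, z up; a lip 126 x 146 mm, 7 mm deep, hangs under a 5 mm plate (plate top 12 mm above origin). Starts seated on the tank, axes along the cleaner's, origin at x = 40, z = 143 mm in the cleaner's frame; lip about 6 mm clear of the mouth. Lift it 10 mm before going sideways
- lid_knob (a point): grip point in the lid's black knob, 36 mm above the lid's origin. The knob is a block 60 mm long along the lid's x, 22 mm wide along y, spanning 20 to 48 mm above the origin, on a short neck; pinch it across y, from above. Axes as the lid's
- tray: shallow blue tray, fixed, 210 (x) x 230 (y) x 16 mm outside, walls 5 mm, inside 200 x 220 mm; floor 5 mm above the bench. Origin: centre of its underside; its x is within 0.3 rad of the robot's. The lid lies flat only near the middle, its sides roughly along the walls; its origin is then at z = 5 mm
- screwdriver: orange-handled screwdriver, 190 mm long, lying between cleaner and tray, its length about along world x; a bystander
- flux: small jar with red cap, 50 mm diameter, 90 mm high, standing beyond the screwdriver; a bystander
- spool: grey spool, 60 mm diameter, 45 mm high, to the robot's right; a bystander
- mug: blue mug, 80 mm diameter, 90 mm high, to the robot's left; a bystander
Things that resemble listed ones, but are neither listed nor needed, are in the scene too. What is shaped like the lid but brown or purple is not meant.

How it is judged:
By the outcome, as a careful person would: the job done as asked, in the order asked, and still so for the second after the job is handed in, with the robot touching nothing.
It also fails if it takes over 72 s, if anything falls off the work surface, if the arm or the gripper's body presses on something with over 40 N, if the wrist force passes 120 N, or if a joint passes its speed limit or range.

## Working session

There is one attempt and no reset: what is moved stays moved. The work goes in short steps, Python scripts to look and compute and a shell command to move; the robot and the scene stay as the last step left them, time stands still between calls to the robot, and variables do not carry over. Pictures are saved under pics/ and viewed, about 8 in all and at most 12, crops included, and the job is handed in when it is done.

```bash
mkdir -p pics; ls
python3 - <<'E'
from station import get_obs,cams
import cv2,numpy as np
o=get_obs();print(o)
for n in("top","scene"):
    p,d=cams.camera(n);c=cams.get_calibration(n);np.savez(f"pics/{n}0.npz",p=p,d=d)
    print(n,{k:np.round(v,4).tolist() for k,v in c.items()})
    cv2.imwrite(f"pics/{n}0.png",cv2.resize(p[...,::-1],(800,600)))
E
```

```text
pics
{'time_s': 0.0, 'qpos': array([ 1.12940279e+00,  3.00469904e-01,  1.52157592e+00, -6.90323341e-06,
        1.32072455e+00, -6.65749260e-02]), 'joint_vel': array([-4.94757822e-05, -5.35593602e-04,  5.54416770e-04,  1.81806983e-03,
       -2.00793235e-04,  3.97789049e-04]), 'tau': array([ 2.85758881e-05, -5.31808376e+01, -3.52727509e+01,  7.08881859e-02,
        2.45351106e-02, -1.30594403e-04]), 'ee_pos': array([0.20124346, 0.51159671, 0.22388917]), 'eef_rot': array([-1.57072465e+00,  1.17555730e-03,  1.19597947e+00]), 'force': array([-0.17797006, -0.06089883,  0.52320682]), 'moment': array([0.02735903, 0.00684912, 0.00233715]), 'grip_width': 0.09406035644507668}
top {'fx': 415.3696, 'fy': 415.3696, 'cx': 257.8644, 'cy': 186.2165, 'dist': [-0.0756, 0.0, 0.0, 0.0, 0.0], 'view': [[0.0223, -0.9997, -0.0101, -0.0055], [-0.9978, -0.0216, -0.0622, 0.4997], [0.062, 0.0115, -0.998, 1.6328], [0.0, 0.0, 0.0, 1.0]]}
scene {'fx': 478.8165, 'fy': 478.8165, 'cx': 252.2194, 'cy': 198.5193, 'dist': [0.0365, 0.0, 0.0, 0.0, 0.0], 'view': [[0.1723, 0.985, 0.0102, -0.1071], [0.8098, -0.1357, -0.5709, -0.3249], [-0.5609, 0.1066, -0.821, 1.8214], [0.0, 0.0, 0.0, 1.0]]}
```

View pics/top0.png

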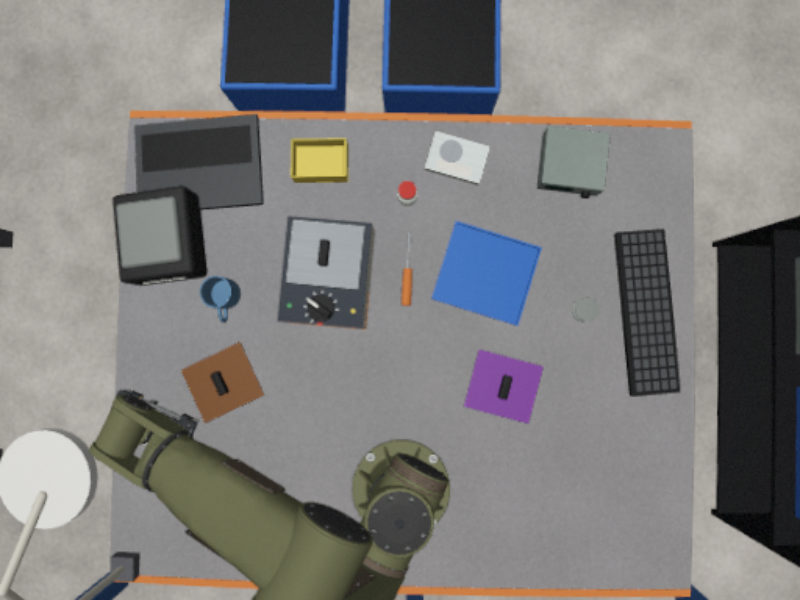

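View pics/scene0.png

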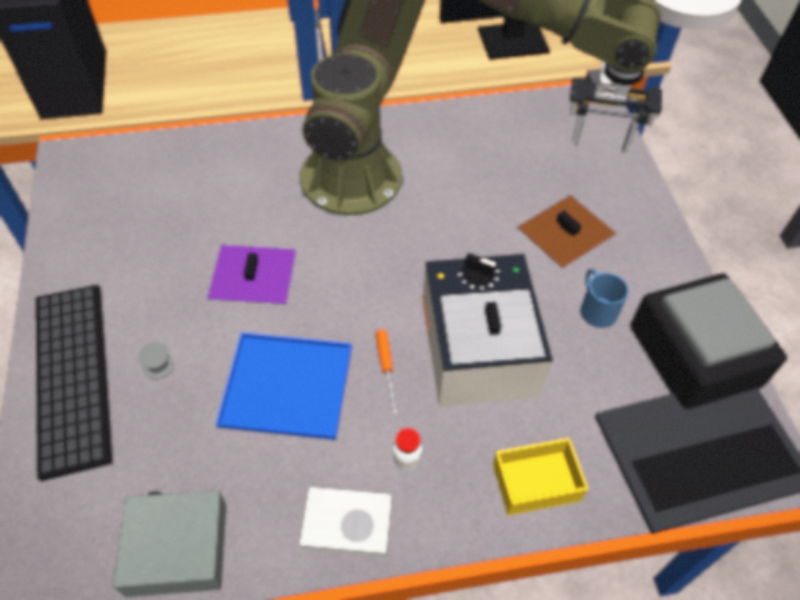

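Top view: the lid candidates are the steel one on the cleaner (knob at 324,252), a brown one (222,383) and a purple one (504,387). I choose the steel one. The dial is at about (320,306) and the tray at (487,273). Next is one enlarged crop each of the cleaner and the tray.

Run:
```python
import cv2,numpy as np
p=np.load("pics/top0.npz")['p'][...,::-1]
a=p[130:220,170:245];b=p[135:215,270:352]
f=lambda i:cv2.resize(i,(400,480) if 0 else None,fx=5,fy=5,interpolation=cv2.INTER_CUBIC)
A=f(a);B=f(b);B=cv2.copyMakeBorder(B,0,A.shape[0]-B.shape[0],0,0,cv2.BORDER_CONSTANT)
cv2.imwrite("pics/crop1.png",np.hstack([A,B]));print(A.shape)
```

```text
(450, 375, 3)
```

View pics/crop1.png

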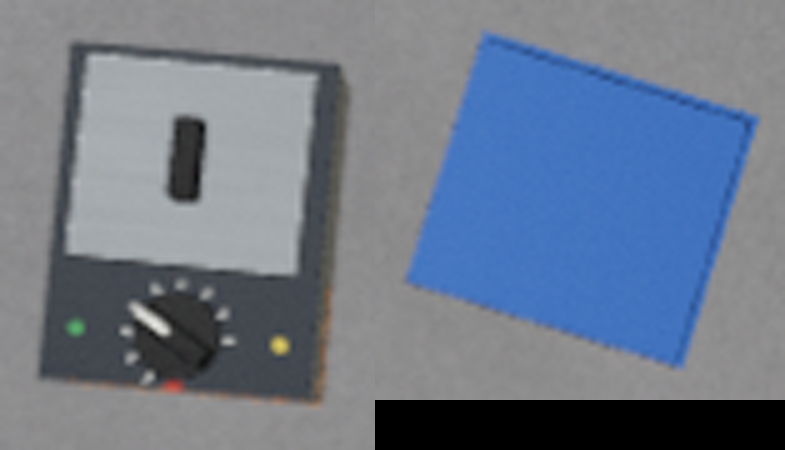

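```bash
cat > h.py <<'E'
import cv2,numpy as np
from scipy.spatial.transform import Rotation as R
def px2w(c,uv,z):
    K=np.array([[c['fx'],0,c['cx']],[0,c['fy'],c['cy']],[0,0,1]])
    n=cv2.undistortPoints(np.array(uv,float).reshape(-1,1,2),K,np.array(c['dist'],float)).reshape(-1,2)
    V=np.array(c['view']);r=np.c_[n,np.ones(len(n))]@V[:3,:3];o=-V[:3,:3].T@V[:3,3]
    return o+r*((z-o[2])/r[:,2])[:,None]
def rect(P,dx,dy):  # corners: (+x,+y),(+x,-y),(-x,-y),(-x,+y) -> centre,yaw,fit residual
    M=np.array([[dx,dy],[dx,-dy],[-dx,-dy],[-dx,dy]])/2
    P=P[:,:2];c=P.mean(0);Q=P-c
    a=np.arctan2((M[:,0]*Q[:,1]-M[:,1]*Q[:,0]).sum(),(M*Q).sum())
    Rm=np.array([[np.cos(a),-np.sin(a)],[np.sin(a),np.cos(a)]])
    return np.round(c,4),round(a,4),np.round(Q-M@Rm.T,4).tolist()
def world2tool(dp,rot): return R.from_euler('xyz',rot).inv().apply(dp)
E
python3 - <<'E'
from h import *
from station import cams,get_obs
c=cams.get_calibration("top")
f=lambda l,ox,oy:[(ox+(u+.5)/5-.5,oy+(v+.5)/5-.5) for u,v in l]
print("cleaner",rect(px2w(c,f([(72,43),(342,66),(322,403),(40,378)],170,130),.15),.25,.2))
print("lid",rect(px2w(c,f([(88,52),(318,72),(298,275),(65,252)],170,130),.155),.15,.17))
print("tray",rect(px2w(c,f([(110,32),(383,118),(307,368),(32,282)],270,135),.016),.21,.23))
print("knob",px2w(c,f([(173,118),(205,118),(199,202),(168,200)],170,130),.191).mean(0))
b=px2w(c,f([(134,302),(209,361)],170,130),.19);print("bar",b,b.mean(0),np.arctan2(*(b[0]-b[1])[[1,0]]))
print(px2w(c,f([(173,385)],170,130),.15))
print(R.from_euler('xyz',get_obs()['eef_rot']).as_matrix().round(3))
E
```

```text
cleaner (array([0.5325, 0.1863]), np.float64(-0.0545), [[0.0001, 0.0011], [-0.0024, 0.0009], [-0.0001, -0.0045], [0.0024, 0.0025]])
lid (array([0.5755, 0.1881]), np.float64(-0.0738), [[-0.001, 0.0], [-0.0001, -0.0002], [0.0002, -0.0006], [0.0009, 0.0008]])
tray (array([ 0.551 , -0.2056]), np.float64(-0.2836), [[-0.0004, -0.0007], [-0.0003, 0.0009], [0.0008, 0.0008], [-0.0001, -0.001]])
knob [0.57319978 0.18742453 0.191     ]
bar [[0.47061366 0.22175277 0.19      ]
 [0.42989318 0.16702378 0.19      ]] [0.45025342 0.19438827 0.19      ] 0.931121408359683
[[0.41269974 0.19773939 0.15      ]]
[[ 0.366 -0.    -0.931]
 [ 0.931 -0.001  0.366]
 [-0.001 -1.     0.   ]]
```

Crop: the steel lid (corners 88,52 / 318,72 / 298,275 / 65,252) is seated, and its brushed-steel colour confirms the choice. The dial pointer is at upper left (134,302) and the red mark at (173,385). The dial angle is about 2.14 rad, so it needs about 123° anticlockwise (negative spin). I'm moving above the dial.

```bash
python3 -m handwheel '[{"fingers":0.1,"x":-0.02,"y":-0.01,"z":-0.035,"spin":8},{"fingers":0.1,"x":-0.04,"y":-0.02,"z":-0.07,"spin":16},{"fingers":0.1,"x":-0.06,"y":-0.03,"z":-0.105,"spin":24},{"fingers":0.1,"x":-0.08,"y":-0.03,"z":-0.14,"spin":32},{"fingers":0.1,"x":-0.1,"y":-0.03,"z":-0.174,"spin":40},{"fingers":0.1,"x":-0.12,"y":-0.03,"z":-0.209,"spin":48},{"fingers":0.1,"x":-0.14,"y":-0.03,"z":-0.243,"spin":56},{"fingers":0.1,"x":-0.16,"y":-0.03,"z":-0.278,"spin":64},{"fingers":0.1,"x":-0.182,"y":-0.03,"z":-0.313,"spin":72},{"fingers":0.1,"x":-0.203,"y":-0.03,"z":-0.348,"spin":80}]' 20
python3 -m handwheel '[{"fingers":0.1,"x":0,"y":0,"z":0,"spin":8},{"fingers":0.1,"x":0,"y":0,"z":0,"spin":16},{"fingers":0.1,"x":0,"y":0,"z":0,"spin":22},{"fingers":0.1,"x":0,"y":0,"z":0,"spin":25},{"fingers":0.1,"x":0,"y":0,"z":0,"spin":25},{"fingers":0.1,"x":0,"y":0,"z":0,"spin":25},{"fingers":0.1,"x":0,"y":0,"z":0,"spin":25},{"fingers":0.1,"x":0,"y":0,"z":0,"spin":25},{"fingers":0.1,"x":0,"y":0,"z":0,"spin":25},{"fingers":0.1,"x":0,"y":0,"z":0,"spin":25}]'
python3 - <<'E'
from station import get_obs,cams
import cv2,numpy as np
o=get_obs();print(o['ee_pos'],o['eef_rot'],o['grip_width'])
c=cams.get_calibration("wrist");p,d=cams.camera("wrist");np.savez("pics/w1.npz",p=p,d=d,**c)
print(c)
cv2.imwrite("pics/w1.png",cv2.resize(p[...,::-1],(800,600)))
E
```

```text
time_s: 1.1
ee_pos: [0.4515, 0.1939, 0.2543]
eef_rot: [-1.571, 0.0, -0.206]
force: [0.0, 1.1, 0.3]
grip_width: 0.0515
time_s: 2.1
ee_pos: [0.4509, 0.1955, 0.2545]
eef_rot: [-1.571, -0.0, -0.636]
force: [0.9, 0.4, 0.1]
grip_width: 0.0516
[0.45087059 0.19550336 0.25445657] [-1.57080527e+00 -4.02309838e-05 -6.36308811e-01] 0.05158952194050098
{'fx': 337.2947545212632, 'fy': 337.2947545212632, 'cx': 254.87837465183787, 'cy': 190.1327622194107, 'dist': array([-0.05317192,  0.        ,  0.        ,  0.        ,  0.        ]), 'view': array([[ 8.04055991e-01, -5.94553524e-01, -2.66442554e-04,
        -2.46799946e-01],
       [-5.72552351e-01, -7.74422903e-01,  2.69170900e-01,
         3.73433957e-01],
       [-1.60242847e-01, -2.16275923e-01, -9.63092392e-01,
         5.35376149e-01],
       [ 0.00000000e+00,  0.00000000e+00,  0.00000000e+00,
         1.00000000e+00]])}
```

View pics/w1.png

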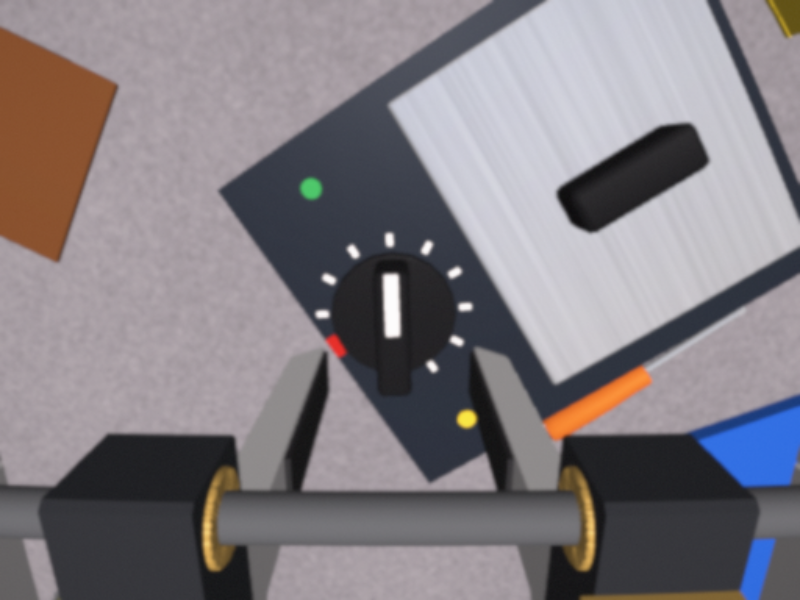

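Wrist view: the bar runs from (391,263) to (394,390), nearly square to the jaws. I'm checking its position, and the lid and cleaner pose, from this view.

Run:
```python
from h import *
c=dict(np.load("pics/w1.npz"))
s=lambda l:[((u+.5)*.64-.5,(v+.5)*.64-.5) for u,v in l]
b=px2w(c,s([(391,263),(394,384)]),.192);print(b,b.mean(0),np.linalg.norm(b[0]-b[1]),np.arctan2(*(b[0]-b[1])[[1,0]]))
print("red",px2w(c,s([(336,346)]),.15),"deck corners -x,+y / -x,-y",px2w(c,s([(219,189),(431,482)]),.15))
l=px2w(c,s([(389,103),(556,384)]),.155);print("lid -x corners",l,np.arctan2(*(l[0]-l[1])[[0,1]])*-1)
k=px2w(c,s([(575,205),(690,140)]),.191);print("knob",k,k.mean(0))
print(c['d'][int(320*.64),int(392*.64)])
```

```text
[[0.46747644 0.22247938 0.192     ]
 [0.43458214 0.17604175 0.192     ]] [0.45102929 0.19926057 0.192     ] 0.0569077173329013 0.9544853756860455
red [[0.41084787 0.19689019 0.15      ]] deck corners -x,+y / -x,-y [[0.41537919 0.29690906 0.15      ]
 [0.40269395 0.09756934 0.15      ]]
lid -x corners [[0.5072953  0.27837327 0.155     ]
 [0.49430645 0.1101645  0.155     ]] -0.0770656994791677
knob [[0.54507886 0.1961563  0.191     ]
 [0.59859598 0.19051921 0.191     ]] [0.57183742 0.19333776 0.191     ]
0.23334864
```

```bash
python3 -m handwheel '[{"fingers":0.1,"x":-0.001,"y":0.015,"z":0.001,"spin":-1},{"fingers":0.1,"x":-0.001,"y":0.03,"z":0.001,"spin":-1},{"fingers":0.1,"x":-0.001,"y":0.045,"z":0.001,"spin":-1},{"fingers":0.1,"x":-0.001,"y":0.06,"z":0.001,"spin":-1},{"fingers":0.1,"x":-0.001,"y":0.069,"z":0.001,"spin":-1},{"fingers":0.1,"x":-0.001,"y":0.069,"z":0.001,"spin":-1},{"fingers":-0.3,"x":-0.001,"y":0.069,"z":0.001,"spin":-1},{"fingers":-0.8,"x":-0.001,"y":0.069,"z":0.001,"spin":-1},{"fingers":-0.8,"x":-0.001,"y":0.069,"z":0.001,"spin":-1},{"fingers":-0.8,"x":-0.001,"y":0.069,"z":0.001,"spin":-1}]' 30
python3 -c "
from station import get_obs
o=get_obs();print(o['force'],o['moment'],o['grip_width'])"
```

```text
time_s: 3.15
ee_pos: [0.4508, 0.197, 0.1858]
eef_rot: [-1.57, -0.0, -0.619]
force: [-0.1, 0.1, -0.2]
grip_width: 0.0228
[-0.10173533  0.13970373 -0.15921405] [-0.08196489  0.11449436 -0.02570523] 0.02284096811272016
```

```bash
python3 -m handwheel '[{"fingers":-0.9,"x":0,"y":0,"z":0,"spin":0},{"fingers":-0.9,"x":0,"y":0,"z":0,"spin":0},{"fingers":-0.9,"x":0,"y":0,"z":0,"spin":0},{"fingers":-0.9,"x":0,"y":0,"z":0,"spin":0},{"fingers":-0.9,"x":0,"y":0,"z":0,"spin":-3},{"fingers":-0.9,"x":0,"y":0,"z":0,"spin":-6},{"fingers":-0.9,"x":0,"y":0,"z":0,"spin":-9},{"fingers":-0.9,"x":0,"y":0,"z":0,"spin":-12},{"fingers":-0.9,"x":0,"y":0,"z":0,"spin":-16},{"fingers":-0.9,"x":0,"y":0,"z":0,"spin":-20}]'
python3 -c "
from station import get_obs
o=get_obs();print(o['force'],o['moment'],o['grip_width'])"
```

```text
time_s: 4.15
ee_pos: [0.4486, 0.1984, 0.1857]
eef_rot: [-1.57, 0.005, -0.267]
force: [-19.8, 11.9, 11.5]
grip_width: 0.0157
[-19.8224941   11.89707346  11.47324766] [ 2.10037812  3.97116682 -0.19872957] 0.015702136355509225
```

```bash
python3 -m handwheel '[{"fingers":-0.9,"x":-0.003,"y":0,"z":0.001,"spin":0},{"fingers":-0.9,"x":-0.003,"y":0,"z":0.001,"spin":-4},{"fingers":-0.9,"x":-0.003,"y":0,"z":0.001,"spin":-8},{"fingers":-0.9,"x":-0.003,"y":0,"z":0.001,"spin":-12},{"fingers":-0.9,"x":-0.003,"y":0,"z":0.001,"spin":-16},{"fingers":-0.9,"x":-0.003,"y":0,"z":0.001,"spin":-20},{"fingers":-0.9,"x":-0.003,"y":0,"z":0.001,"spin":-24},{"fingers":-0.9,"x":-0.003,"y":0,"z":0.001,"spin":-28},{"fingers":-0.9,"x":-0.003,"y":0,"z":0.001,"spin":-32},{"fingers":-0.9,"x":-0.003,"y":0,"z":0.001,"spin":-36}]'
python3 -c "
from station import get_obs
o=get_obs();print(o['force'],o['moment'],o['grip_width'])"
```

```text
time_s: 5.15
ee_pos: [0.4463, 0.1986, 0.1857]
eef_rot: [-1.57, 0.004, 0.361]
force: [-17.9, -2.2, 14.3]
grip_width: 0.0158
[-17.87807523  -2.1911668   14.3177337 ] [-0.51689013  3.71323501 -0.11107538] 0.015780903036326434
```

```bash
python3 -m handwheel '[{"fingers":-0.9,"x":-0.003,"y":-0.001,"z":0.001,"spin":0},{"fingers":-0.9,"x":-0.003,"y":-0.001,"z":0.001,"spin":-4},{"fingers":-0.9,"x":-0.003,"y":-0.001,"z":0.001,"spin":-8},{"fingers":-0.9,"x":-0.003,"y":-0.001,"z":0.001,"spin":-12},{"fingers":-0.9,"x":-0.003,"y":-0.001,"z":0.001,"spin":-16},{"fingers":-0.9,"x":-0.003,"y":-0.001,"z":0.001,"spin":-20},{"fingers":-0.9,"x":-0.003,"y":-0.001,"z":0.001,"spin":-24},{"fingers":-0.9,"x":-0.003,"y":-0.001,"z":0.001,"spin":-28},{"fingers":-0.9,"x":-0.003,"y":-0.001,"z":0.001,"spin":-32},{"fingers":-0.9,"x":-0.003,"y":-0.001,"z":0.001,"spin":-32}]'
python3 -c "
from station import get_obs
o=get_obs();print(o['force'],o['moment'],o['grip_width'])"
```

```text
time_s: 6.15
ee_pos: [0.4443, 0.1976, 0.1859]
eef_rot: [-1.571, 0.003, 0.918]
force: [-3.0, -7.3, -0.8]
grip_width: 0.0159
[-2.97989589 -7.30049184 -0.81795645] [-1.50317787  0.74333666  0.07179161] 0.015888873341366124
```

```bash
python3 -m handwheel '[{"fingers":-0.9,"x":-0.001,"y":0,"z":-0.001,"spin":-4},{"fingers":-0.9,"x":-0.001,"y":0,"z":-0.001,"spin":-8},{"fingers":-0.9,"x":-0.001,"y":0,"z":-0.001,"spin":-12},{"fingers":-0.9,"x":-0.001,"y":0,"z":-0.001,"spin":-16},{"fingers":-0.9,"x":-0.001,"y":0,"z":-0.001,"spin":-20},{"fingers":-0.9,"x":-0.001,"y":0,"z":-0.001,"spin":-23},{"fingers":-0.9,"x":-0.001,"y":0,"z":-0.001,"spin":-26},{"fingers":-0.9,"x":-0.001,"y":0,"z":-0.001,"spin":-28},{"fingers":-0.9,"x":-0.001,"y":0,"z":-0.001,"spin":-29},{"fingers":-0.9,"x":-0.001,"y":0,"z":-0.001,"spin":-29}]'
python3 -c "
from station import get_obs
o=get_obs();print(o['force'],o['moment'],o['grip_width'])"
python3 -m handwheel '[{"fingers":-0.9,"x":0,"y":0,"z":0,"spin":-1},{"fingers":-0.9,"x":0,"y":0,"z":0,"spin":-2},{"fingers":-0.9,"x":0,"y":0,"z":0,"spin":-3},{"fingers":-0.9,"x":0,"y":0,"z":0,"spin":-4},{"fingers":-0.9,"x":0,"y":0,"z":0,"spin":-5},{"fingers":-0.9,"x":0,"y":0,"z":0,"spin":-6},{"fingers":-0.9,"x":0,"y":0,"z":0,"spin":-6},{"fingers":-0.9,"x":0,"y":0,"z":0,"spin":-6},{"fingers":-0.9,"x":0,"y":0,"z":0,"spin":-6},{"fingers":-0.9,"x":0,"y":0,"z":0,"spin":-6}]'
python3 -c "
from station import get_obs
o=get_obs();print(o['force'],o['moment'],o['grip_width'])"
```

```text
time_s: 7.15
ee_pos: [0.4437, 0.1958, 0.1858]
eef_rot: [-1.567, 0.004, 1.422]
force: [-10.0, -10.5, 3.3]
grip_width: 0.0159
[ -9.95473339 -10.51712432   3.34087906] [-2.06276777  1.974295   -0.01844928] 0.015893363863491168
time_s: 8.15
ee_pos: [0.4437, 0.1956, 0.1859]
eef_rot: [-1.567, 0.004, 1.525]
force: [-11.1, -12.3, 2.8]
grip_width: 0.0159
[-11.06825646 -12.31513867   2.80796336] [-2.44993707  1.98887294 -0.50000525] 0.015864660319731685
```

```bash
python3 -m handwheel '[{"fingers":-0.9,"x":0,"y":0,"z":0,"spin":-1},{"fingers":-0.9,"x":0,"y":0,"z":0,"spin":-2},{"fingers":-0.9,"x":0,"y":0,"z":0,"spin":-3},{"fingers":-0.9,"x":0,"y":0,"z":0,"spin":-3},{"fingers":-0.9,"x":0,"y":0,"z":0,"spin":-3},{"fingers":-0.9,"x":0,"y":0,"z":0,"spin":-3},{"fingers":-0.9,"x":0,"y":0,"z":0,"spin":-3},{"fingers":-0.9,"x":0,"y":0,"z":0,"spin":-3},{"fingers":-0.9,"x":0,"y":0,"z":0,"spin":-3},{"fingers":-0.9,"x":0,"y":0,"z":0,"spin":-3}]'
python3 -c "
from station import get_obs
o=get_obs();print(o['force'],o['moment'],o['grip_width'])"
```

```text
time_s: 9.15
ee_pos: [0.4436, 0.1956, 0.1859]
eef_rot: [-1.566, 0.003, 1.577]
force: [-11.5, -12.8, 4.0]
grip_width: 0.0164
[-11.50146477 -12.75443015   4.01637711] [-2.37589722  2.17649438 -0.80332763] 0.01635009731204504
```

```bash
python3 -m handwheel '[{"fingers":-0.2,"x":0,"y":0,"z":0,"spin":0},{"fingers":0.1,"x":0,"y":0,"z":0,"spin":0},{"fingers":0.1,"x":0,"y":0,"z":0,"spin":0},{"fingers":0.1,"x":0,"y":0,"z":0,"spin":0},{"fingers":0.1,"x":0,"y":0,"z":0,"spin":0},{"fingers":0.1,"x":0,"y":-0.015,"z":0,"spin":0},{"fingers":0.1,"x":0,"y":-0.035,"z":0,"spin":1},{"fingers":0.1,"x":0,"y":-0.055,"z":0,"spin":3},{"fingers":0.1,"x":0,"y":-0.075,"z":0,"spin":4},{"fingers":0.1,"x":0,"y":-0.075,"z":0,"spin":4}]'
python3 - <<'E'
from station import get_obs,cams
import cv2,numpy as np
o=get_obs();print(o['ee_pos'],o['eef_rot'],o['force'],o['grip_width'])
c=cams.get_calibration("wrist");p,d=cams.camera("wrist");np.savez("pics/w2.npz",p=p,d=d,**c)
cv2.imwrite("pics/w2.png",cv2.resize(p[...,::-1],(800,600)))
E
```

```text
time_s: 10.15
ee_pos: [0.4458, 0.1975, 0.2637]
eef_rot: [-1.575, -0.002, 1.51]
force: [-0.1, -0.8, -0.8]
grip_width: 0.0515
[0.4458122  0.19746593 0.26371946] [-1.57463131 -0.00165684  1.50982543] [-0.13823461 -0.84819005 -0.75345572] 0.051497119423749585
```

View pics/w2.png

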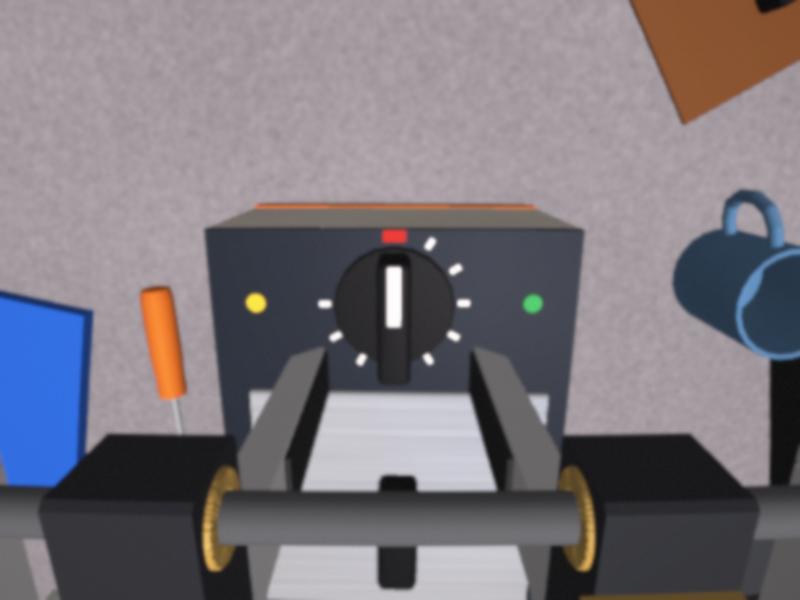

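The pointer line (394,265–328) points at the red mark (394,236), so the dial is at off. The knob is visible at (397,480–588). I'm locating the dial, deck and knob from this view.

Run:
```python
from h import *
c=dict(np.load("pics/w2.npz"))
s=lambda l:[((u+.5)*.64-.5,(v+.5)*.64-.5) for u,v in l]
b=px2w(c,s([(394,254),(393.5,376)]),.192);print(b,b.mean(0),np.linalg.norm(b[0]-b[1]),np.arctan2(*(b[0]-b[1])[[1,0]]))
l=px2w(c,s([(206,229),(583,231)]),.15);print("deck edge",l,l.mean(0),np.arctan2(-(l[1]-l[0])[0],(l[1]-l[0])[1]))
l=px2w(c,s([(249,391),(548,396)]),.155);print("lid edge",l,l.mean(0),np.arctan2(-(l[1]-l[0])[0],(l[1]-l[0])[1]))
k=px2w(c,s([(397,478),(397,588)]),.191);print("knob",k,k.mean(0))
```

```text
[[0.41295815 0.19731795 0.192     ]
 [0.4720696  0.19330539 0.192     ]] [0.44251387 0.19531167 0.192     ] 0.05924747776629407 3.073815411291086
deck edge [[0.40160019 0.09885205 0.15      ]
 [0.41487327 0.29648652 0.15      ]] [0.40823673 0.19766929 0.15      ] -0.06705900784921766
lid edge [[0.49304762 0.11031689 0.155     ]
 [0.50660383 0.27814243 0.155     ]] [0.49982572 0.19422966 0.155     ] -0.08060062931841992
knob [[0.52946567 0.19140515 0.191     ]
 [0.60092316 0.18694844 0.191     ]] [0.56519441 0.1891768  0.191     ]
```

```bash
python3 -m handwheel '[{"fingers":0.1,"x":0,"y":0,"z":-0.03,"spin":0.5},{"fingers":0.1,"x":-0.001,"y":0,"z":-0.06,"spin":0.5},{"fingers":0.1,"x":-0.002,"y":0,"z":-0.09,"spin":0.5},{"fingers":0.1,"x":-0.002,"y":0,"z":-0.12,"spin":0.5},{"fingers":0.1,"x":-0.002,"y":0.01,"z":-0.126,"spin":0.5},{"fingers":0.1,"x":-0.002,"y":0.03,"z":-0.126,"spin":0.5},{"fingers":0.1,"x":-0.002,"y":0.05,"z":-0.126,"spin":0.5},{"fingers":0.1,"x":-0.002,"y":0.07,"z":-0.126,"spin":0.5},{"fingers":0.1,"x":-0.002,"y":0.084,"z":-0.126,"spin":0.5},{"fingers":0.1,"x":-0.002,"y":0.084,"z":-0.126,"spin":0.5}]'
python3 -m handwheel '[{"fingers":-0.2,"x":0,"y":0,"z":0,"spin":0},{"fingers":-0.4,"x":0,"y":0,"z":0,"spin":0},{"fingers":-0.8,"x":0,"y":0,"z":0,"spin":0},{"fingers":-0.8,"x":0,"y":0,"z":0,"spin":0},{"fingers":-0.8,"x":0,"y":0,"z":0,"spin":0},{"fingers":-0.8,"x":0,"y":0,"z":0,"spin":0},{"fingers":-0.8,"x":0,"y":0,"z":0,"spin":0},{"fingers":-0.8,"x":0,"y":0,"z":0,"spin":0},{"fingers":-0.8,"x":0,"y":0,"z":0,"spin":0},{"fingers":-0.8,"x":0,"y":0,"z":0,"spin":0}]' 40
python3 -c "
from station import get_obs
o=get_obs();print(o['force'],o['moment'],o['grip_width'])"
```

```text
time_s: 11.2
ee_pos: [0.5698, 0.1875, 0.1757]
eef_rot: [-1.569, 0.001, 1.502]
force: [0.4, -0.4, 0.0]
grip_width: 0.0515
time_s: 12.2
ee_pos: [0.5707, 0.1876, 0.1775]
eef_rot: [-1.571, -0.0, 1.501]
force: [-1.0, 1.8, 0.6]
grip_width: 0.0221
[-1.03944094  1.75105795  0.61028426] [ 0.44569323  0.14173555 -0.07098176] 0.022074890181438492
```

```bash
python3 -m handwheel '[{"fingers":-0.8,"x":0,"y":-0.003,"z":0,"spin":0},{"fingers":-0.8,"x":0,"y":-0.006,"z":0,"spin":0},{"fingers":-0.8,"x":0,"y":-0.01,"z":0,"spin":0},{"fingers":-0.8,"x":0,"y":-0.015,"z":0,"spin":0},{"fingers":-0.8,"x":0,"y":-0.02,"z":0,"spin":0},{"fingers":-0.8,"x":0,"y":-0.03,"z":0,"spin":0},{"fingers":-0.8,"x":0,"y":-0.04,"z":0,"spin":0},{"fingers":-0.8,"x":0,"y":-0.05,"z":0,"spin":0},{"fingers":-0.8,"x":0,"y":-0.06,"z":0,"spin":0},{"fingers":-0.8,"x":0,"y":-0.06,"z":0,"spin":0}]'
python3 - <<'E'
from station import get_obs,cams
import cv2,numpy as np
o=get_obs();print(o['ee_pos'],o['eef_rot'],o['force'],o['moment'],o['grip_width'])
c=cams.get_calibration("top");p,d=cams.camera("top");np.savez("pics/t3.npz",p=p,d=d,**c)
c=cams.get_calibration("wrist");p2,d=cams.camera("wrist");np.savez("pics/w3.npz",p=p2,d=d,**c)
f=lambda i,w,h:cv2.resize(i[...,::-1],(w,h),interpolation=cv2.INTER_CUBIC)
cv2.imwrite("pics/3.png",np.hstack([f(p[110:230,160:280],400,400),f(p2,400,300)[:300].copy() if 0 else cv2.copyMakeBorder(f(p2,400,300),0,100,0,0,0)]))
E
```

```text
time_s: 13.2
ee_pos: [0.5712, 0.1876, 0.2394]
eef_rot: [-1.573, -0.001, 1.501]
force: [-0.2, 0.0, -3.4]
grip_width: 0.0218
[0.57119974 0.18764383 0.23936984] [-1.57335641e+00 -8.73505117e-04  1.50142652e+00] [-0.16160518  0.03549988 -3.44268728] [ 0.00507751 -0.0248548  -0.01153283] 0.021829480459961047
```

View pics/3.png

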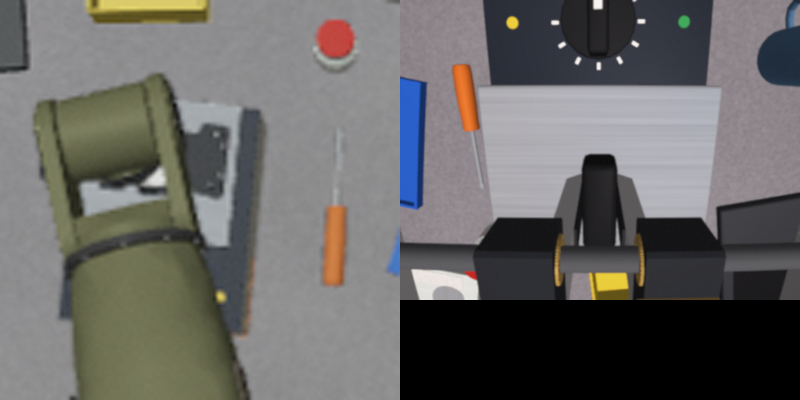

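The wrist view shows the lid held and level, with its -x edge from (478,87) to (720,87) in the composite. The dial is still at off. I'm finding the lid's centre in the hand and the move to the tray.

Run:
```python
from h import *
c=dict(np.load("pics/w3.npz"))
s=lambda l:[((u-400+.5)*1.28-.5,(v+.5)*1.28-.5) for u,v in l]
l=px2w(c,s([(478,88),(720,88)]),.217);m=l.mean(0)
a=np.arctan2(-(l[1]-l[0])[0],(l[1]-l[0])[1]);print(l,np.linalg.norm(l[0]-l[1]),a)
ce=m+.075*np.array([np.cos(a),np.sin(a),0]);print("lid centre",ce)
k=px2w(c,s([(599,156)]),.2294);print("knob -x end",k, k+.03*np.array([np.cos(a),np.sin(a),0]))
t=np.array([.551,-.2056]);p=np.array([.5712,.1876])
print("tcp-lid dist along x",np.linalg.norm(p-m[:2]))
off=.0752-np.linalg.norm(p-m[:2])
```

```text
[[0.49554449 0.10986425 0.217     ]
 [0.50705408 0.2745362  0.217     ]] 0.1650736835933991 -0.0697805293447254
lid centre [0.57611676 0.18697094 0.217     ]
knob -x end [[0.54581163 0.18906743 0.2294    ]] [[0.57573862 0.18697572 0.2294    ]]
tcp-lid dist along x 0.07005192368472593
```

```bash
python3 -m handwheel '[{"fingers":-0.8,"x":-0.01,"y":0,"z":0,"spin":0},{"fingers":-0.8,"x":-0.035,"y":0,"z":0,"spin":1},{"fingers":-0.8,"x":-0.07,"y":0,"z":0,"spin":2},{"fingers":-0.8,"x":-0.11,"y":0,"z":0,"spin":3.5},{"fingers":-0.8,"x":-0.15,"y":0,"z":-0.001,"spin":5},{"fingers":-0.8,"x":-0.19,"y":0,"z":-0.002,"spin":6.5},{"fingers":-0.8,"x":-0.23,"y":0,"z":-0.003,"spin":8},{"fingers":-0.8,"x":-0.27,"y":0,"z":-0.004,"spin":9.5},{"fingers":-0.8,"x":-0.31,"y":0,"z":-0.005,"spin":11},{"fingers":-0.8,"x":-0.34,"y":0,"z":-0.005,"spin":12.3}]'
python3 -m handwheel '[{"fingers":-0.8,"x":-0.02,"y":0,"z":0,"spin":0},{"fingers":-0.8,"x":-0.035,"y":0,"z":0,"spin":0},{"fingers":-0.8,"x":-0.045,"y":0,"z":0,"spin":0},{"fingers":-0.8,"x":-0.05,"y":0,"z":0,"spin":0},{"fingers":-0.8,"x":-0.05,"y":0,"z":0,"spin":0},{"fingers":-0.8,"x":-0.05,"y":0,"z":0,"spin":0},{"fingers":-0.8,"x":-0.05,"y":0,"z":0,"spin":0},{"fingers":-0.8,"x":-0.05,"y":0,"z":0,"spin":0},{"fingers":-0.8,"x":-0.05,"y":0,"z":0,"spin":0},{"fingers":-0.8,"x":-0.05,"y":0,"z":0,"spin":0}]'
python3 - <<'E'
from station import get_obs,cams
from h import *
o=get_obs();print(o['ee_pos'],o['eef_rot'],o['force'],o['grip_width'])
print("to go, tool axes",world2tool(np.array([.549,-.206,.0415])-o['ee_pos'],o['eef_rot']))
c=cams.get_calibration("wrist");p,d=cams.camera("wrist");np.savez("pics/w4.npz",p=p,d=d,**c)
cv2.imwrite("pics/w4.png",cv2.resize(p[...,::-1],(800,600)))
E
```

```text
time_s: 14.3
ee_pos: [0.5512, -0.1548, 0.2369]
eef_rot: [-1.57, 0.0, 1.284]
force: [-0.3, 0.4, -3.3]
grip_width: 0.0215
time_s: 15.3
ee_pos: [0.5382, -0.1998, 0.2375]
eef_rot: [-1.571, -0.0, 1.287]
force: [-0.8, -0.3, -2.7]
grip_width: 0.0218
[ 0.53817738 -0.19981901  0.23745077] [-1.57078958e+00 -1.90780335e-05  1.28702749e+00] [-0.78107302 -0.30663612 -2.66608378] 0.02177990982513448
to go, tool axes [-0.00290746  0.19595064 -0.01212164]
```

View pics/w4.png

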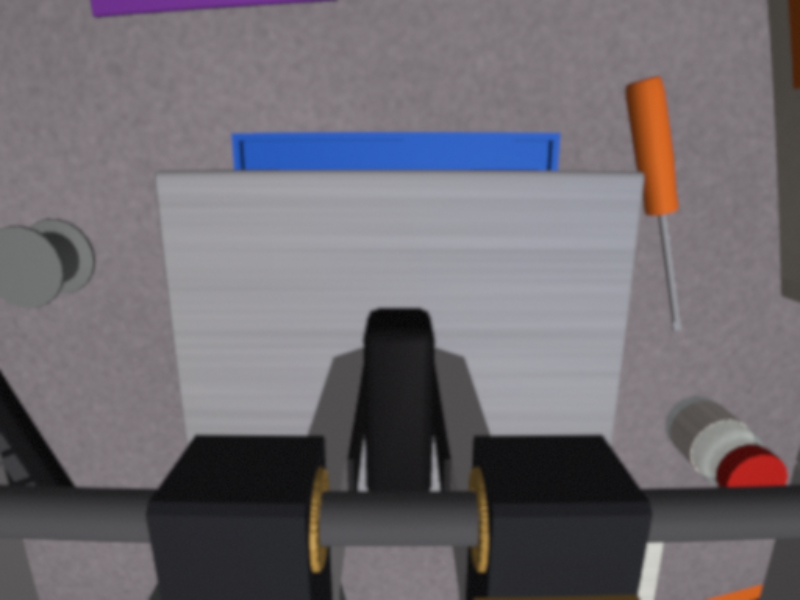

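The lid is held over the tray. The tray's near edge, (233,133)–(559,133), is parallel to the lid's edge. I'm checking the offset in this view.

Run:
```python
from h import *
c=dict(np.load("pics/w4.npz"))
s=lambda l:[((u+.5)*.64-.5,(v+.5)*.64-.5) for u,v in l]
rot=[-1.571,0,1.287];p=np.array([.5382,-.1998,.2375])
t=px2w(c,s([(233,133),(559,133)]),.016);l=px2w(c,s([(157,174),(644,174)]),.215)
for n,e,h in(("tray",t,.105),("lid",l,.075)):
    a=np.arctan2(-(e[1]-e[0])[0],(e[1]-e[0])[1]);ce=e.mean(0)+h*np.array([np.cos(a),np.sin(a),0])
    print(n,np.linalg.norm(e[0]-e[1]),a,ce,world2tool(ce-p,rot))
```

```text
tray 0.22790243736494017 -0.2843533418320796 [ 0.55170045 -0.2057989   0.016     ] [-0.00197878  0.22150298 -0.01459502]
lid 0.1671422772062441 -0.2840949575733805 [ 0.54261613 -0.20053773  0.215     ] [ 0.00052831  0.02250091 -0.00444146]
```

```bash
python3 -m handwheel '[{"fingers":-0.8,"x":-0.002,"y":0.01,"z":-0.006,"spin":0},{"fingers":-0.8,"x":-0.002,"y":0.03,"z":-0.011,"spin":0},{"fingers":-0.8,"x":-0.002,"y":0.055,"z":-0.011,"spin":0},{"fingers":-0.8,"x":-0.002,"y":0.08,"z":-0.011,"spin":0},{"fingers":-0.8,"x":-0.002,"y":0.105,"z":-0.011,"spin":0},{"fingers":-0.8,"x":-0.002,"y":0.13,"z":-0.011,"spin":0},{"fingers":-0.8,"x":-0.002,"y":0.15,"z":-0.011,"spin":0},{"fingers":-0.8,"x":-0.002,"y":0.165,"z":-0.011,"spin":0},{"fingers":-0.8,"x":-0.002,"y":0.175,"z":-0.011,"spin":0},{"fingers":-0.8,"x":-0.002,"y":0.18,"z":-0.011,"spin":0}]'
python3 -m handwheel '[{"fingers":-0.8,"x":0,"y":0,"z":0,"spin":0},{"fingers":-0.8,"x":0,"y":0.002,"z":0,"spin":0},{"fingers":-0.8,"x":0,"y":0.004,"z":0,"spin":0},{"fingers":-0.8,"x":0,"y":0.006,"z":0,"spin":0},{"fingers":-0.8,"x":0,"y":0.008,"z":0,"spin":0},{"fingers":-0.8,"x":0,"y":0.01,"z":0,"spin":0},{"fingers":-0.8,"x":0,"y":0.012,"z":0,"spin":0},{"fingers":-0.8,"x":0,"y":0.014,"z":0,"spin":0},{"fingers":-0.8,"x":0,"y":0.015,"z":0,"spin":0},{"fingers":-0.8,"x":0,"y":0.015,"z":0,"spin":0}]'
```

```text
time_s: 16.35
ee_pos: [0.548, -0.205, 0.0566]
eef_rot: [-1.57, -0.0, 1.287]
force: [0.4, 0.2, -3.4]
grip_width: 0.0216
time_s: 17.35
ee_pos: [0.5481, -0.205, 0.0423]
eef_rot: [-1.571, -0.0, 1.287]
force: [-1.0, -0.3, -3.5]
grip_width: 0.0218
```

```bash
python3 -m handwheel '[{"fingers":-0.8,"x":0,"y":0.0005,"z":0,"spin":0},{"fingers":-0.8,"x":0,"y":0.001,"z":0,"spin":0},{"fingers":-0.8,"x":0,"y":0.0015,"z":0,"spin":0},{"fingers":-0.8,"x":0,"y":0.002,"z":0,"spin":0},{"fingers":-0.8,"x":0,"y":0.0025,"z":0,"spin":0},{"fingers":-0.8,"x":0,"y":0.003,"z":0,"spin":0},{"fingers":-0.8,"x":0,"y":0.003,"z":0,"spin":0},{"fingers":-0.8,"x":0,"y":0.003,"z":0,"spin":0},{"fingers":-0.8,"x":0,"y":0.003,"z":0,"spin":0},{"fingers":-0.8,"x":0,"y":0.003,"z":0,"spin":0}]'
```

```text
time_s: 18.35
ee_pos: [0.5482, -0.205, 0.0395]
eef_rot: [-1.571, 0.0, 1.287]
force: [-0.2, -0.3, -2.4]
grip_width: 0.0214
```

```bash
python3 -m handwheel '[{"fingers":-0.8,"x":0,"y":0.0003,"z":0,"spin":0},{"fingers":-0.8,"x":0,"y":0.0006,"z":0,"spin":0},{"fingers":-0.8,"x":0,"y":0.0009,"z":0,"spin":0},{"fingers":-0.8,"x":0,"y":0.0012,"z":0,"spin":0},{"fingers":-0.8,"x":0,"y":0.0012,"z":0,"spin":0},{"fingers":-0.8,"x":0,"y":0.0012,"z":0,"spin":0},{"fingers":-0.8,"x":0,"y":0.0012,"z":0,"spin":0},{"fingers":-0.8,"x":0,"y":0.0012,"z":0,"spin":0},{"fingers":-0.8,"x":0,"y":0.0012,"z":0,"spin":0},{"fingers":-0.8,"x":0,"y":0.0012,"z":0,"spin":0}]'
```

```text
time_s: 19.35
ee_pos: [0.5482, -0.2051, 0.0394]
eef_rot: [-1.571, 0.0, 1.287]
force: [-7.3, 3.6, 12.2]
grip_width: 0.0219
```

Contact with the floor (+12 N). I'm releasing and backing off.

```bash
python3 -m handwheel '[{"fingers":-0.45,"x":0,"y":-0.001,"z":0,"spin":0},{"fingers":-0.2,"x":0,"y":-0.001,"z":0,"spin":0},{"fingers":0.1,"x":0,"y":-0.001,"z":0,"spin":0},{"fingers":0.1,"x":0,"y":-0.001,"z":0,"spin":0},{"fingers":0.1,"x":0,"y":-0.001,"z":0,"spin":0},{"fingers":0.1,"x":0,"y":-0.001,"z":0,"spin":0},{"fingers":0.1,"x":0,"y":-0.006,"z":0,"spin":0},{"fingers":0.1,"x":0,"y":-0.02,"z":0,"spin":0},{"fingers":0.1,"x":0,"y":-0.04,"z":0,"spin":0},{"fingers":0.1,"x":0,"y":-0.06,"z":0,"spin":0}]'
python3 -m handwheel '[{"fingers":0.1,"x":0,"y":-0.03,"z":0.0,"spin":0},{"fingers":0.1,"x":0,"y":-0.06,"z":0.0,"spin":0},{"fingers":0.1,"x":0,"y":-0.09,"z":0.0,"spin":0},{"fingers":0.1,"x":0,"y":-0.12,"z":0.03,"spin":0},{"fingers":0.1,"x":-0.03,"y":-0.14,"z":0.07,"spin":0},{"fingers":0.1,"x":-0.06,"y":-0.15,"z":0.11,"spin":0},{"fingers":0.1,"x":-0.1,"y":-0.15,"z":0.15,"spin":0},{"fingers":0.1,"x":-0.14,"y":-0.15,"z":0.19,"spin":0},{"fingers":0.1,"x":-0.17,"y":-0.15,"z":0.22,"spin":0},{"fingers":0.1,"x":-0.17,"y":-0.15,"z":0.22,"spin":0}]'
python3 - <<'E'
from station import get_obs,cams
import cv2,numpy as np
o=get_obs();print(o['ee_pos'],o['force'])
p,d=cams.camera("top");np.savez("pics/t5.npz",p=p,d=d)
cv2.imwrite("pics/t5.png",cv2.resize(p[70:274,150:400,::-1],(800,653)[:2] and (735,600),interpolation=cv2.INTER_CUBIC))
E
```

```text
time_s: 20.35
ee_pos: [0.5482, -0.2051, 0.1001]
eef_rot: [-1.571, 0.0, 1.287]
force: [0.9, -0.3, -0.1]
grip_width: 0.0516
time_s: 21.35
ee_pos: [0.2862, -0.3079, 0.2497]
eef_rot: [-1.572, 0.002, 1.283]
force: [0.7, -0.0, -0.2]
grip_width: 0.0518
[ 0.28616747 -0.30789294  0.24965567] [ 0.72566905 -0.01042239 -0.16589458]
```

View pics/t5.png

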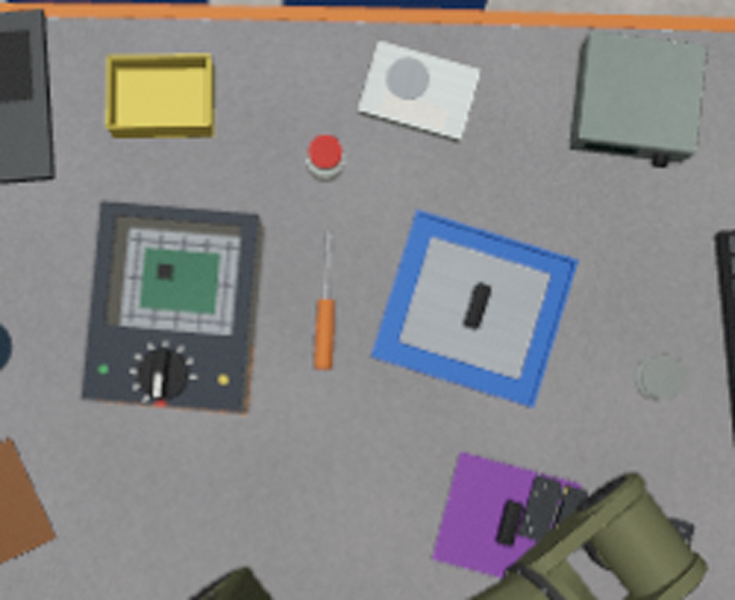

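The lid sits centred in the tray, knob up at (477,305). The dial line points to the red mark (160,403). The bystanders are where they were. I'll do a quick depth check that the lid is flat, then hand in.

Run:
```python
from h import *
from station import cams,workorder,get_obs
c=cams.get_calibration("top");z=np.load("pics/t5.npz");d=z['d'];V=np.array(c['view'])
K=np.array([[c['fx'],0,c['cx']],[0,c['fy'],c['cy']],[0,0,1]])
for u,v in [(435,255),(535,285),(515,360),(420,330),(395,335),(550,300)]:
    x,y=150+u*.34,70+v*.34
    n=cv2.undistortPoints(np.array([[[x,y]]]),K,c['dist'])[0,0]
    D=np.median(d[round(y)-1:round(y)+2,round(x)-1:round(x)+2]);P=V[:3,:3].T@(np.array([n[0],n[1],1])*D-V[:3,3]);print((u,v),P.round(4))
print(get_obs()['time_s'],workorder.hand_in())
```

```text
(435, 255) [ 0.6204 -0.1511  0.02  ]
(535, 285) [ 0.5827 -0.287   0.0194]
(515, 360) [ 0.4807 -0.2611  0.0195]
(420, 330) [ 0.5183 -0.1325  0.0202]
(395, 335) [ 0.5118 -0.0997  0.0061]
(550, 300) [ 0.5645 -0.3105  0.0027]
the job is handed in; nothing more can be done
21.4 None
```

The job is done and handed in at 21.4 s of the 72 s allowed. With the lid still on, I turned the dial anticlockwise to its off stop. I then lifted the steel lid off, lowered it onto the middle of the blue tray with a touch of about 12 N, released it and backed the arm away.

**Dial:** After release, the wrist camera put the pointer at 3.074 rad, against 3.075 rad for the red mark. The last top picture, taken after the lid was moved, also shows it at the mark.

**Lid:** The four plate corners read 19.4 to 20.2 mm high, so it lies level with its knob up. That is about 2 to 3 mm above the expected 17 mm. The two tray-floor points I checked read 6.1 and 2.7 mm, where 5 mm is expected, so the height is uncertain by a few millimetres.

**Bystanders:** The screwdriver and flux jar look unmoved in the last picture. It shows only the edge of the mug, and I did not check the spool.

**What disagreed:** The camera put the dial axis several millimetres too far out in x at first. That pushed sideways on the wrist with up to about 26 N, and I corrected it during the turn.

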